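Unlock the medicine box with the right key and hold it open against the spring

TASK

Take the red key out of the wooden key block and put it fully home in the lock on the lid of the white medicine box; it will catch half-way on a sticky disc, so rock it a little clockwise until it drops in with its bow down on the lock. Only then turn it a quarter turn clockwise, to the green mark, and finish while still gripping the key and holding it turned against the lock's spring, fully home and upright. Leave the other keys and the things standing around where they are.

Things in the scene. Friction and masses are not known exactly. Their poses are not given: they have to be found in the camera images.
- key_red: THE KEY TO USE: key standing in the block, red plastic bow up: bow 26 mm wide (own y), 9 mm thick (own x), top at z = +38 mm; blade 14 mm (y) x 4 mm (x), 34 mm long below the bow. Origin: on its axis at the bow's underside, z up. About 35 g. Fits the lock either way round. The keys swap slots between starts.
- key_blue: bystander: key standing in the block, blue plastic bow up: bow 26 mm wide (own y), 9 mm thick (own x), top at z = +38 mm; blade 14 mm (y) x 4 mm (x), 34 mm long below the bow. Origin: on its axis at the bow's underside, z up.
- key_yellow: bystander: key standing in the block, yellow plastic bow up: bow 26 mm wide (own y), 9 mm thick (own x), top at z = +38 mm; blade 14 mm (y) x 4 mm (x), 34 mm long below the bow. Origin: on its axis at the bow's underside, z up.
- key_block: fixed wooden block 56 x 150 x 42 mm (x, y, z) with three upright slots in a row along its y, 50 mm apart (y = -50, 0, +50 mm), each holding a key with 0.8 mm play all round; the keys' bows rest on its top. Origin: centre of the underside; z up.
- medicine_box: fixed white steel box with a green cross on its front (own -x side), 122 x 152 mm (x, y), lid top at z = 80 mm, lock in the lid. Origin: centre of the underside; z up.
- lock_face (a point): centre of the lock's face, on its vertical axis, 86 mm above the worktop, 15 mm in front (-x) of the box's middle, flush within a 42 mm steel collar. Axes as the box. At rest the slot's long side runs along y: 16 mm (y) x 6 mm (x), 1 mm wider all round than the blade. Key fully home: its origin at this point.
- lock_plug (a joint): angle of the brass plug with the slot, rad: 0 = locked, at rest (slot along the box's y, towards the red mark); grows clockwise seen from above; quarter turn 1.571 (slot towards the green mark, on the box's +x side); end stop 1.62. The blade has about 0.14 rad of play in it. A spring pulls it back to 0; turning takes about 0.25 N m.
- plug_slot (a point): centre of the plug's face; turns with the plug, slot along its y. Hidden 13 mm below it is a 10 mm thick disc with the same slot, stuck 0.40 to 0.65 rad clockwise of rest (differs each time): the blade stops on it 21 mm short of home. Turned clockwise with the plug to within 0.1 rad of that angle, the key drops through (from 0.25 rad off a 10 N push may do); then the disc turns along.
- spice_jar: loose bystander: spice jar with green cap, 46 mm diameter, 106 mm tall; origin at its underside.
- garlic: loose bystander: garlic bulb, 46 mm; origin at its underside.
Mind the look-alikes: they are no part of the job. Of the things like the key_red, leave any that is turquoise; of the rest the smaller one is meant.

How it is judged:
By the outcome, as a careful person would: the job done as asked, in the order asked, and still so for the second after the job is handed in, while the arm keeps its last pose, push and grip.
It also fails if it takes over 48 s, if anything falls off the work surface, if the arm or the gripper's body presses on something with over 40 N, if the wrist force passes 120 N, or if a joint passes its speed limit or range.

ROBOT

A 6-joint arm with a two-finger parallel gripper is mounted at the origin on a cart in front of the work surface, level with it; the furniture and walls round the work are solid. World frame = base frame: x ahead of the robot, y to its left, z up, the work surface at z = 0. Lengths are in mm, angles in degrees, forces in N, time in s.
With the tool pointing down it reaches from about 350 to 850 mm from the base axis. Payload 8.1 kg.
Tool frame: the origin (TCP) lies midway between the tips of the shut fingers; the grasp point (between the pads) lies 19 mm behind it; z points along the fingers, y is the line along which they close (so a half turn about z gives the same grasp; the last joint's range is limited). The gripper opens to 85 mm and grips with 20 to 120 N. Pads are 22 mm wide; open, the fingers measure 114 mm over their backs; the gripper's body (76 mm by 85 mm) begins 54 mm behind the grasp point. The pads swing forward as they close: fully open they stand 13 mm farther back than shut.
Start: joints at [-79.836, 7.471, 85.268, -0, 87.261, -4.893], TCP at [155.891, -579.399, 196.492] pointing down, gripper open.
Joint ranges: [-169.43, 169.43], [-51.17, 129.36], [1.28, 143.12], [-76.62, 256.62], [0, 156.53], [-152.29, 152.29]. Speed limits (degrees/s): [136.94, 136.94, 159.86, 180, 180, 180].

INTERFACE

Orientations are given as [roll, pitch, yaw] about the fixed x, y, z axes, in that order (R = Rz(yaw) Ry(pitch) Rx(roll)).
In Python, from bench import r gives the robot as it stands. The module is installed in compiled form; this text tells all that it offers.
- The arm moves only by the tool jog_arm, never from a script. Its argument "rows" is a list of rows, each a list of 2 entries, a list of its own where there are three numbers: the shift along the tool's x, y, z in mm, then the turn, a rotation vector about the tool's x, y, z in rad. A call has 1 to 10 rows; each row is the pose to reach, as a shift and turn from the pose commanded when the call began, along the tool's axes at that moment; what a row does not reach only later rows make up. A row lasts 1/10 s, in which the tool goes at most 50 mm and 8.59 degrees, less where a joint would pass 70% of its speed; a pose out of reach is approached as far as the arm can. A call with a gripper value outside its range is refused whole. "grip" is the finger opening in mm, from 0 to 85.4, set as the call begins (left out, the last holds). The fingers move at their own pace and stop on an object; "force" is the grip in N (left out, the last holds). Time passes only in rows, so rows that repeat a pose let the fingers close. It gives the time, the measured TCP pose, the force, the opening and the grip force at its end, in the units of the state.
- r.sense(): the state, without advancing time (a new reading comes with each control period).
- r.snapshot(name): name is "side" or "top" or "wrist"; returns (picture, depth): 480x640x3 uint8, blue, green, red; 480x640 float32, mm along the optical axis (not along the pixel's ray), 0 where there is no reading.
- r.camera_params(name): a dict with "fx", "fy", "cx", "cy" (pixels), "pose" (4x4, takes a point from camera to world coordinates); the wrist camera has in their place "tool_from_camera" (4x4, takes a point from camera to tool coordinates, whose origin is the TCP and whose axes are the flange's). Camera axes: x right, y down, z forward; pixel columns grow to the right and rows downward; lengths in mm; the calibration is good to about 2 mm. A picture is of the moment at which its call begins: read the wrist's pose just before it. camera_params takes no time and is no camera call.
- r.hand_in(): hands the job in; it is judged then, once.
The state is a dict: "time": time; "joint_pos": joint angles; "qd": joint speeds; "joint_efforts": joint torques, N m; "tool_pos": TCP position; "tcp_rot": TCP orientation; "ft_force": force on the tool from outside, world axes, zero at the start; "wrist_torque": the same for the moment, N m; "finger_gap": finger opening in mm; "grip_force": force on a finger pad.
Only numpy, scipy, OpenCV 4.12 (cv2) and the standard library are available. Lean on these libraries where they do the work, as an engineer would, in place of code of your own. Each camera call takes 0.05 s, during which the arm holds its last target. There are 200 camera calls.

## Working session

There is one attempt and no reset: what is moved stays moved. The work goes in short steps, Python scripts to look and compute and a tool call to move; the robot and the scene stay as the last step left them, time stands still between calls to the robot, and variables do not carry over. Pictures are saved under pics/ and viewed, at most 10 in all, crops included, and the job is handed in when it is done.

Besides the shell and the picture viewer there is one more tool, called as name([rows], argument=value, ...), one row to a line, values as JSON. jog_arm: Moves the arm, as the interface text tells. Its arguments: {"type":"object","properties":{"rows":{"type":"array"},"grip":{"type":"number"},"force":{"type":"number"}},"required":["rows"]}

```bash
mkdir -p pics; ls; python3 - <<'E'
from bench import r
import cv2,numpy as np
s=r.sense();print(s)
for n in("top","side"):
    p,d=r.snapshot(n);cv2.imwrite(f"pics/{n}0.png",p);np.save(f"{n}0.npy",d);c=r.camera_params(n);print(n,c)
print(r.camera_params("wrist"))
E
```

```text
pics
{'time': 0.0, 'joint_pos': array([-7.98348773e+01,  7.51750510e+00,  8.53294421e+01, -1.31397548e-04,
        8.72621368e+01, -4.89551041e+00]), 'qd': array([-0.01044087, -0.01753684, -0.0365227 , -0.00750889, -0.03126434,
       -0.10120115]), 'joint_efforts': array([ 1.33107886e-03, -5.69400895e+01, -5.00547838e+01, -7.89216142e-05,
        1.48174691e-02,  2.75273385e-05]), 'tool_pos': array([ 155.79009486, -578.77585928,  195.41795541]), 'tcp_rot': array([-1.79891303e+02, -9.17834504e-03,  1.50606308e+01]), 'ft_force': array([ 0.61139994,  0.2647741 , -0.12031085]), 'wrist_torque': array([-0.01550725, -0.01623155,  0.01788765]), 'grip_force': 0.0, 'finger_gap': 85.55990616393534}
top {'fx': 488.04657606667735, 'fy': 488.04657606667735, 'cx': 329.2172809750262, 'cy': 237.7514526901353, 'pose': array([[-2.14615882e-02, -9.96120951e-01,  8.53372831e-02,
         4.89823672e+02],
       [-9.99765263e-01,  2.11296338e-02, -4.79133431e-03,
        -1.69603137e+02],
       [ 2.96960295e-03, -8.54200809e-02, -9.96340600e-01,
         1.14525590e+03],
       [ 0.00000000e+00,  0.0000
[... 279 characters left out ...]
1,  4.83370277e-01, -6.70421400e-01,
         4.84330271e+02],
       [-1.04077967e-02, -8.15232977e-01, -5.79039611e-01,
         6.58353374e+02],
       [ 0.00000000e+00,  0.00000000e+00,  0.00000000e+00,
         1.00000000e+00]])}
{'fx': 362.14710970198496, 'fy': 362.14710970198496, 'cx': 324.9051614326852, 'cy': 236.41819238440897, 'tool_from_camera': array([[-6.22864026e-04, -9.65653115e-01, -2.59833936e-01,
         6.34629153e+01],
       [ 9.99999763e-01, -5.24860834e-04, -4.46555907e-04,
         3.25541813e-01],
       [ 2.94841446e-04, -2.59834152e-01,  9.65653212e-01,
        -1.78175014e+02],
       [ 0.00000000e+00,  0.00000000e+00,  0.00000000e+00,
         1.00000000e+00]])}
```

View pics/top0.png

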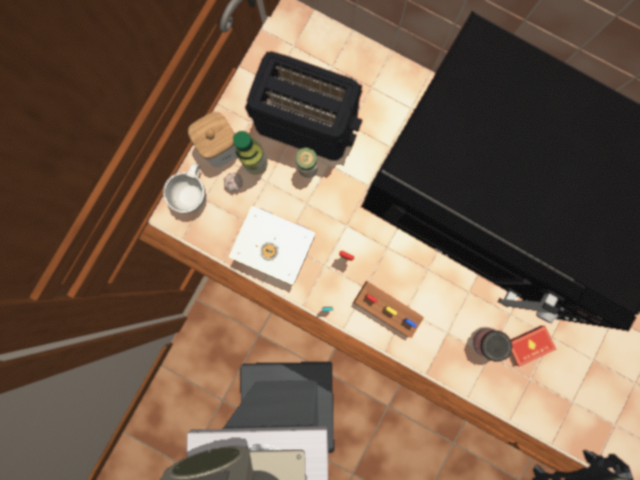

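View pics/side0.png

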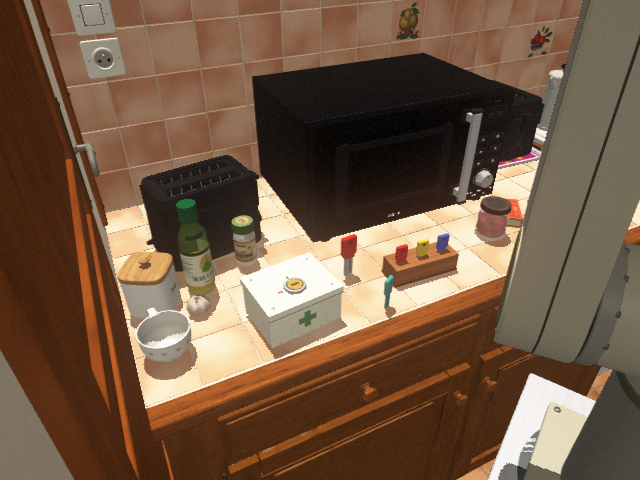

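Top view: the red key in the block is at about (370,299), the larger red look-alike at (347,256), the turquoise one at (326,309), and the lock at (269,251). The side view shows the same layout, with the lock at (294,285).

```bash
cat > h.py <<'E'
import numpy as np,cv2
from bench import r
from scipy.spatial.transform import Rotation as R
def pose(name,s=None):
    c=r.camera_params(name)
    if name!="wrist": return c,c["pose"]
    T=np.eye(4);T[:3,:3]=R.from_euler("xyz",s["tcp_rot"],degrees=True).as_matrix();T[:3,3]=s["tool_pos"]
    return c,T@c["tool_from_camera"]
def ray(c,P,uv,z):
    uv=np.atleast_2d(uv).astype(float)
    d=np.c_[(uv[:,0]-c["cx"])/c["fx"],(uv[:,1]-c["cy"])/c["fy"],np.ones(len(uv))]@P[:3,:3].T
    return P[:3,3]+d*((z-P[2,3])/d[:,2])[:,None]
def blobs(mask,mn=15):
    cs,_=cv2.findContours(mask.astype(np.uint8),cv2.RETR_EXTERNAL,cv2.CHAIN_APPROX_NONE)
    return [k[:,0] for k in cs if cv2.contourArea(k)>=mn]
def rect(pts): # world rect: centre, long side, short side, yaw of long side
    (x,y),(w,h),a=cv2.minAreaRect(np.float32(pts[:,:2]))
    return (x,y),max(w,h),min(w,h),(a if w>=h else a+90)%180
def hsv(p): return cv2.split(cv2.cvtColor(p,cv2.COLOR_BGR2HSV).astype(np.int32)) if 0 else [q.astype(int) for q in cv2.split(cv2.cvtColor(p,cv2.COLOR_BGR2HSV))]
E
python3 - <<'E'
from h import *
p=cv2.imread("pics/top0.png");c,P=pose("top");H,S,V=hsv(p)
for nm,m,z in(("red",((H<6)|(H>174))&(S>170)&(V>110),80),("yel",(H>20)&(H<32)&(S>180)&(V>120),80),("blue",(H>105)&(H<130)&(S>120)&(V>80),80),("turq",(H>84)&(H<100)&(S>120)&(V>80),60),("white",(S<40)&(V>190),80)):
    for b in blobs(m,6 if nm!="white" else 1500):
        if b[:,0].min()<180:continue
        w=ray(c,P,b,z);print(nm,b.mean(0).round(),np.round(rect(w)[0],1),np.round(rect(w)[1:],1))
print("lock",ray(c,P,[269,251],86))
cv2.imwrite("pics/crop0.png",cv2.resize(p[190:350,220:440],None,fx=3.6,fy=3.6,interpolation=cv2.INTER_CUBIC))
E
```

```text
red [522. 349.] [ 331.  -587.4] [36.6 34.1 24.2]
red [541. 340.] [ 346.6 -624.9] [36.5 32.5 22.5]
red [371. 298.] [ 447.8 -262.3] [22.8  7.8 55.1]
red [346. 256.] [ 541.  -210.3] [24.4  6.8 62.2]
blue [410. 323.] [ 393.2 -344.9] [23.8  6.6 55.1]
turq [327. 309.] [ 425.3 -165.5] [15.4  4.4 88.8]
white [266. 444.] [125.5 -13.2] [294.1 100.   88.8]
white [272. 245.] [569.9 -48.8] [154.8 126.6  65.4]
lock [[554.44248003 -43.28289352  86.        ]]
```

View pics/crop0.png

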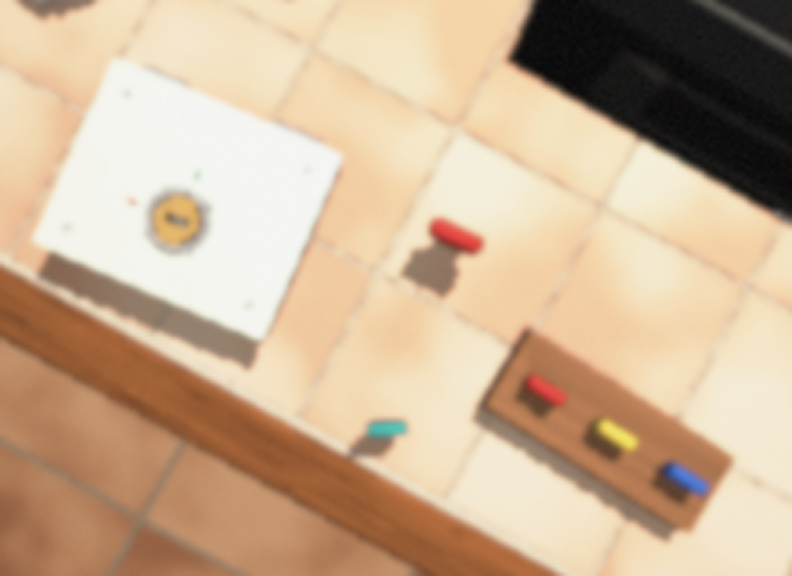

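Block and box sizes and the key spacing (99 mm over two slots) all check against the given values. Next I compute the first move, to above the red key.

```bash
cat >> h.py <<'E'
def move(pos,yaw):
    s=r.sense();A=R.from_euler("xyz",s["tcp_rot"],degrees=True);B=R.from_euler("xyz",[180,0,yaw],degrees=True)
    print("t",round(s["time"],2),"tcp",s["tool_pos"].round(1),s["tcp_rot"].round(2),"shift",(A.inv().apply(np.array(pos)-s["tool_pos"])).round(1),"turn",(A.inv()*B).as_rotvec().round(4))
E
python3 -c "
from h import *
move([448,-262,170],56.5)"
```

```text
t 0.1 tcp [ 155.8 -578.8  195.5] [-1.799e+02 -1.000e-02  1.506e+01] shift [ 364.5 -230.    26. ] turn [-0.0016 -0.0008 -0.7233]
```

jog_arm([
  [[364.5,-230,26],[0,0,-0.723]],
  [[364.5,-230,26],[0,0,-0.723]],
  [[364.5,-230,26],[0,0,-0.723]],
  [[364.5,-230,26],[0,0,-0.723]],
  [[364.5,-230,26],[0,0,-0.723]],
  [[364.5,-230,26],[0,0,-0.723]],
  [[364.5,-230,26],[0,0,-0.723]],
  [[364.5,-230,26],[0,0,-0.723]],
  [[364.5,-230,26],[0,0,-0.723]],
  [[364.5,-230,26],[0,0,-0.723]],
], grip=45)

```text
time: 1.1
tool_pos: [450.0, -259.0, 169.6]
tcp_rot: [-179.9, -0.1, 56.7]
ft_force: [-0.8, 0.1, 0.1]
finger_gap: 44.7
grip_force: 0.0
```

jog_arm([
  [[0,0,0],[0,0,0]],
  [[0,0,0],[0,0,0]],
  [[0,0,0],[0,0,0]],
  [[0,0,0],[0,0,0]],
])

```text
time: 1.5
tool_pos: [447.5, -263.5, 170.5]
tcp_rot: [180.0, 0.0, 56.4]
ft_force: [-0.7, -0.1, 0.3]
finger_gap: 44.9
grip_force: 0.0
```

```bash
python3 - <<'E'
from h import *
s=r.sense();c,P=pose("wrist",s);p,d=r.snapshot("wrist");cv2.imwrite("pics/w1.png",p);H,S,V=hsv(p)
for nm,m in(("red",((H<6)|(H>174))&(S>150)&(V>90)),("yel",(H>20)&(H<32)&(S>150)&(V>100))):
    for b in blobs(m,150):
        w=ray(c,P,b,80);q=rect(w);print(nm,b.mean(0).round(),b.min(0),b.max(0),np.round(q[0],1),np.round(q[1:],1))
print(s["joint_pos"].round(1));E=None
E
```

```text
red [325. 225.] [320 205] [331 243] [ 447.4 -262.2] [29.7  8.4 56.1]
red [400.  91.] [389  63] [410 119] [ 542.7 -211.9] [36.5 12.6 63.7]
yel [325. 283.] [320 263] [331 303] [ 420.7 -302.3] [34.2  8.8 56.6]
[-36.1  -4.3 100.   -0.   84.3  -2.5]
```

View pics/w1.png

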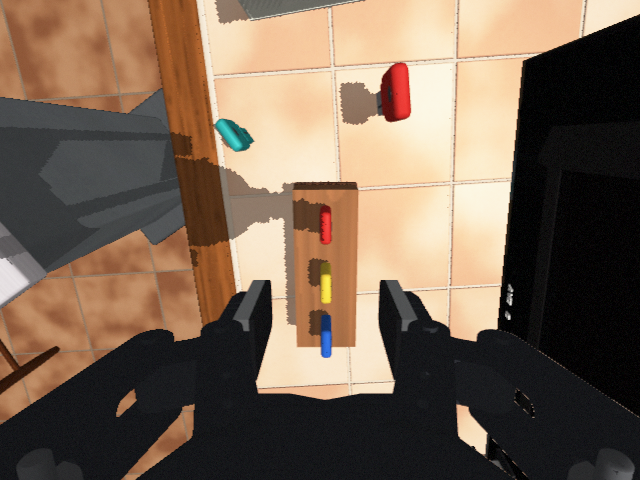

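Wrist view: the red key's bow is at (325,225), centred between the fingers, with yellow and blue further down the block. Correcting for the visible side face puts the key axis at about (446.4, -263.7), yaw 56.4.

```bash
python3 -c "
from h import *
move([446.4,-263.7,47],56.4)"
```

```text
t 1.55 tcp [ 447.6 -263.4  170.6] [180.     0.    56.39] shift [ -0.9  -0.8 123.6] turn [ 0.0001  0.0001 -0.0001]
```

jog_arm([
  [[-0.9,0,40],[0,0,0]],
  [[-0.9,0,80],[0,0,0]],
  [[-0.9,0,105],[0,0,0]],
  [[-0.9,0,118],[0,0,0]],
  [[-0.9,0,123],[0,0,0]],
  [[-0.9,0,123],[0,0,0]],
  [[-0.9,0,123],[0,0,0]],
  [[-0.9,0,123],[0,0,0]],
])

```text
time: 2.35
tool_pos: [448.8, -264.2, 49.3]
tcp_rot: [179.8, 0.0, 56.5]
ft_force: [-0.0, -0.8, -0.0]
finger_gap: 45.1
grip_force: 0.0
```

jog_arm([
  [[0,0,0],[0,0,0]],
  [[0,0,0],[0,0,0]],
  [[0,0,0],[0,0,0]],
  [[0,0,0],[0,0,0]],
  [[0,0,0],[0,0,0]],
  [[0,0,0],[0,0,0]],
  [[0,0,0],[0,0,0]],
  [[0,0,0],[0,0,0]],
], grip=0, force=25)

```text
time: 3.15
tool_pos: [447.6, -263.3, 47.4]
tcp_rot: [-180.0, 0.0, 56.5]
ft_force: [0.1, -0.3, 0.6]
finger_gap: 0.3
grip_force: 0.0
```

```bash
python3 - <<'E'
from h import *
p,d=r.snapshot("wrist");q,e=r.snapshot("side")
cv2.imwrite("pics/w2.png",np.hstack([cv2.resize(p,(400,300)),cv2.resize(q[180:330,330:530],(400,300))]))
E
```

```text
(no output)
```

View pics/w2.png

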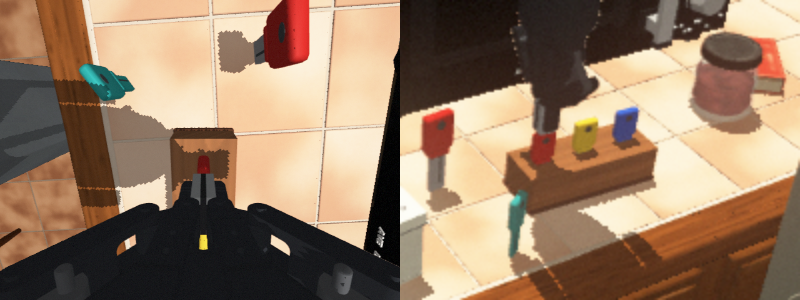

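The fingers shut on nothing (gap 0.3). The combined picture shows red still standing in its slot, with the finger tips at about (203,185) just behind it. I'll zoom in on the wrist picture.

```bash
python3 - <<'E'
from h import *
p,d=r.snapshot("wrist")
cv2.imwrite("pics/w3.png",cv2.resize(p[220:420,220:430],None,fx=2.8,fy=2.8))
for y in range(230,420,10): print(y,d[y,300:352:6].round())
E
```

```text
230 [188. 190. 188. 188. 189. 189. 188. 188. 188.]
240 [189. 190. 190.   0. 190. 192. 190. 190. 189.]
250 [191. 192. 192. 183. 181. 182. 192. 191. 192.]
260 [192. 193. 193. 167. 165. 166. 192. 193.   0.]
270 [194. 195. 195. 155. 155. 156. 194. 194. 194.]
280 [196. 196. 145. 145. 145. 145. 145. 195. 196.]
290 [145. 145. 135. 135. 136. 136. 136. 137. 145.]
300 [137. 127. 127. 127. 127. 127. 127. 126. 137.]
310 [  0. 119. 119. 120. 120. 120. 120. 122. 128.]
320 [108. 108. 111. 115. 117. 116. 111. 111. 108.]
330 [105. 105. 105. 116. 118. 115. 105. 107. 106.]
340 [100. 100. 100. 109. 118. 109. 101. 100. 100.]
350 [ 87.  86.  95. 108. 119. 110.  96.  86.  87.]
360 [ 82.  84.  95. 110. 120. 110.  96.  84.  83.]
370 [ 79.  84. 107. 110. 121. 112. 107.  85.  79.]
380 [ 75.  85. 109. 111. 168. 113. 108.  87.  75.]
390 [ 75.  84. 110. 113. 169. 170. 109.  86.  77.]
400 [74. 81. 80. 80. 79. 80. 80. 81. 76.]
410 [76. 76. 75. 76. 76. 77. 76. 75. 76.]
```

View pics/w3.png

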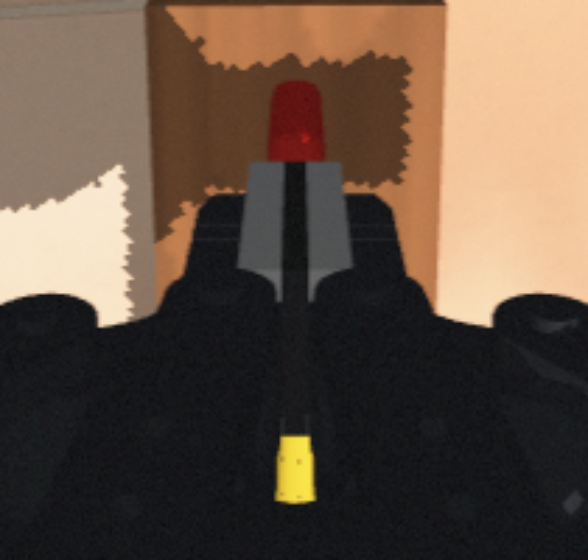

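The zoom and depth data show the shut finger tips sitting just above the red bow at about tool z -40, which is world z about 87. The real tips are therefore about 40 mm behind the stated TCP. Laterally they are aligned. I'll open and descend in small steps, watching the force.

jog_arm([
  [[-1,0,0],[0,0,0]],
  [[-1,0,0],[0,0,0]],
  [[-1,0,0],[0,0,0]],
  [[-1,0,2],[0,0,0]],
  [[-1,0,4],[0,0,0]],
  [[-1,0,6],[0,0,0]],
  [[-1,0,7],[0,0,0]],
  [[-1,0,8],[0,0,0]],
  [[-1,0,8],[0,0,0]],
], grip=45)

```text
time: 4.2
tool_pos: [447.0, -264.1, 39.3]
tcp_rot: [-180.0, -0.0, 56.5]
ft_force: [0.3, -0.1, 0.2]
finger_gap: 44.9
grip_force: 0.0
```

jog_arm([
  [[0,0,5],[0,0,0]],
  [[0,0,10],[0,0,0]],
  [[0,0,15],[0,0,0]],
  [[0,0,20],[0,0,0]],
  [[0,0,24],[0,0,0]],
  [[0,0,27],[0,0,0]],
  [[0,0,27],[0,0,0]],
  [[0,0,27],[0,0,0]],
])

```text
time: 5.0
tool_pos: [447.1, -264.2, 12.5]
tcp_rot: [-180.0, 0.0, 56.5]
ft_force: [-0.8, -0.1, -0.3]
finger_gap: 45.0
grip_force: 0.0
```

jog_arm([
  [[0,0,0],[0,0,0]],
  [[0,0,0],[0,0,0]],
  [[0,0,0],[0,0,0]],
  [[0,0,0],[0,0,0]],
  [[0,0,0],[0,0,0]],
  [[0,0,0],[0,0,0]],
  [[0,0,0],[0,0,0]],
], grip=0, force=40)

```text
time: 5.7
tool_pos: [447.3, -264.3, 12.8]
tcp_rot: [180.0, 0.0, 56.5]
ft_force: [-1.7, -0.0, 4.4]
finger_gap: 8.8
grip_force: 41.5
```

Gripped: gap 8.8 mm and small side loads. Now a firmer grip and a straight lift.

jog_arm([
  [[0,0,0],[0,0,0]],
  [[0,0,0],[0,0,0]],
  [[0,0,-5],[0,0,0]],
  [[0,0,-15],[0,0,0]],
  [[0,0,-30],[0,0,0]],
  [[0,0,-50],[0,0,0]],
  [[0,0,-80],[0,0,0]],
  [[0,0,-110],[0,0,0]],
  [[0,0,-130],[0,0,0]],
  [[0,0,-130],[0,0,0]],
], force=80)

```text
time: 6.7
tool_pos: [449.2, -265.7, 147.7]
tcp_rot: [179.6, 0.0, 56.5]
ft_force: [0.3, -0.4, 0.7]
finger_gap: 7.9
grip_force: 78.6
```

```bash
python3 - <<'E'
from h import *
s=r.sense();print(s["ft_force"],s["finger_gap"],s["wrist_torque"])
move([556,-42.6,140],65.4)
p,d=r.snapshot("top");cv2.imwrite("pics/t4.png",p)
c,P=pose("top");H,S,V=hsv(p)
# brass disc and box
m=(H>10)&(H<28)&(S>110)&(V>90);m[:235]=0;m[268:]=0;m[:,:250]=0;m[:,290:]=0
for b in blobs(m,20): w=ray(c,P,b,86);print("brass",b.mean(0),w.mean(0),rect(w))
E
```

```text
[ 0.29939602 -0.3884117   0.72594349] 7.9016229952755115 [ 0.05208485  0.00272407 -0.00978526]
t 6.7 tcp [ 449.2 -265.7  147.7] [1.7959e+02 2.0000e-02 5.6480e+01] shift [245.  -34.2   7.3] turn [ 0.0072  0.0009 -0.1556]
brass [268.5625  250.59375] [555.35247806 -42.34293737  86.        ] ((555.5443725585938, -42.206233978271484), 23.996999740600586, 23.896163940429688, 179.3237762451172)
```

```bash
python3 - <<'E'
from h import *
move([530.5,-97,150],65.4)
E
```

```text
t 6.75 tcp [ 448.2 -265.   145.2] [1.7976e+02 1.0000e-02 5.6490e+01] shift [185.5 -24.1  -4.9] turn [ 0.0042  0.0005 -0.1556]
```

jog_arm([
  [[30,-4,-7],[0,0,0]],
  [[75,-10,-7],[0,0,-0.05]],
  [[120,-16,-7],[0,0,-0.1]],
  [[155,-20,-7],[0,0,-0.14]],
  [[175,-23,-7],[0,0,-0.1556]],
  [[185.5,-24.5,-7],[0,0,-0.1556]],
  [[185.5,-24.5,-7],[0,0,-0.1556]],
  [[185.5,-24.5,-7],[0,0,-0.1556]],
  [[185.5,-24.5,-7],[0,0,-0.1556]],
  [[185.5,-24.5,-7],[0,0,-0.1556]],
])

```text
time: 7.75
tool_pos: [528.7, -97.1, 149.4]
tcp_rot: [-180.0, 0.0, 65.3]
ft_force: [0.3, -0.0, -0.0]
finger_gap: 8.1
grip_force: 78.6
```

jog_arm([
  [[0,0,0],[0,0,0]],
  [[0,0,0],[0,0,0]],
  [[0,0,0],[0,0,0]],
])

```text
time: 8.05
tool_pos: [529.0, -96.3, 149.5]
tcp_rot: [180.0, 0.0, 65.4]
ft_force: [1.0, 0.3, -0.4]
finger_gap: 7.8
grip_force: 78.6
```

```bash
python3 - <<'E'
from h import *
s=r.sense();print(s["tool_pos"],s["tcp_rot"],s["finger_gap"]);c,P=pose("wrist",s);p,d=r.snapshot("wrist");cv2.imwrite("pics/w4.png",p);H,S,V=hsv(p)
m=(H>10)&(H<30)&(S>90)&(V>80)
for b in blobs(m,300):
    w=ray(c,P,b,86)
    if abs(w.mean(0)[:2]-[555,-42]).max()<25: print("brass",b.min(0),b.max(0),rect(w),cv2.minEnclosingCircle(np.float32(w[:,:2])))
for nm,m in(("red",((H<6)|(H>174))&(S>150)&(V>70)),("green",(H>40)&(H<85)&(S>80)&(V>60))):
    for b in blobs(m,6): print(nm,b.min(0),b.max(0),ray(c,P,b.mean(0),86).round(1))
E
```

```text
[529.0136743  -96.26111714 149.53666735] [1.79998179e+02 8.79946152e-04 6.53724070e+01] 7.7842600488176705
brass [304 126] [350 170] ((553.1360473632812, -43.32023239135742), 29.958839416503906, 27.736360549926758, 155.33595275878906) ((552.9603271484375, -43.41673278808594), 16.001691818237305)
red [389 324] [406 335] [[ 546.3 -183.8   86. ]]
red [314 271] [336 366] [[ 500.8 -153.6   86. ]]
red [325  94] [328 106] [[565.3 -16.3  86. ]]
green [367 146] [377 150] [[579.8 -55.4  86. ]]
```

View pics/w4.png

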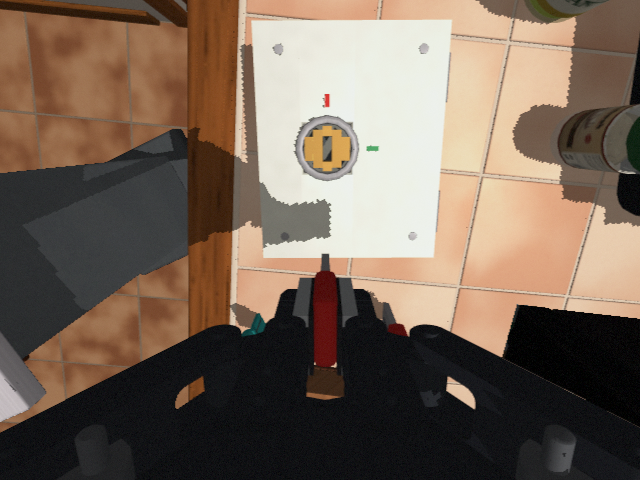

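Wrist view: the slot is at (327,149), the red mark at (327,100), the green mark at (372,148) and the key's blade tip at (325,254). I'll measure the key against the lock in this same camera.

```bash
python3 - <<'E'
from h import *
s=r.sense();c,P=pose("wrist",s);T=c["tool_from_camera"]
p,d=r.snapshot("wrist");H,S,V=hsv(p)
def pt(u,v,z): return T[:3,:3]@(np.array([(u-c["cx"])/c["fx"],(v-c["cy"])/c["fy"],1])*z)+T[:3,3]
print("tool z at lock", [pt(u,v,d[v,u]).round(1) for u,v in((318,140),(335,158),(327,149))])
m=((H>10)&(H<30)&(S>90)&(V>80))[115:182,290:365].astype(np.uint8)
m=cv2.morphologyEx(m,cv2.MORPH_CLOSE,np.ones((9,9)));b=max(blobs(m,100),key=len)+[290,115]
(u,v),rad=cv2.minEnclosingCircle(np.float32(b));print("circle",u,v,rad, b.min(0),b.max(0))
w=ray(c,P,[u,v],86)[0];rel=R.from_euler("xyz",s["tcp_rot"],degrees=True).inv().apply(w-s["tool_pos"]);print("lock",w,"rel tool",rel)
print(s["tool_pos"],s["tcp_rot"])
print("V slot row");print(V[149,312:345]);print(V[130:170,327])
print("tip rows V,d");
for y in range(248,274,2): print(y,V[y,316:336:2],d[y,316:336:2].round())
E
```

```text
tool z at lock [array([63.4, -5.9, 62.8]), array([52.1,  5.1, 63.3]), array([ 55.7,   0.3, 145.1])]
circle 327.0 148.5 24.824481964111328 [304 126] [350 171]
lock [553.11166534 -43.29238799  86.        ] rel tool [58.07627961 -0.14058778 63.51935137]
[529.04563437 -96.14802115 149.51921137] [ 1.79998636e+02 -1.41402792e-04  6.53822468e+01]
V slot row
[208 209 206 208 209 210 209 211 212 213 172 129 121 122 120 122 122 121
 119 116 183 214 216 216 218 216 218 217 217 218 219 218 218]
[224 224 222 222 221 215  89  38  44  82 101 112 121 119 123 122 121 122
 117 122 117 118 119 118 117  94  67  46  37  37  53 125 218 220 221 223
 223 221 221 222]
tip rows V,d
248 [237 237 237 237 238 238 238 238 239 239] [257. 258. 258. 259. 258. 258. 258. 257. 258. 257.]
250 [238 238 238 237 237 237 237 238 236 238] [259. 258. 259. 259. 258. 259. 260. 259. 258. 259.]
252 [236 237 237 234 236 236 235 238 237 238] [259. 259. 259. 258. 259. 259. 258. 260. 259. 259.]
254 [236 236 238  90  66  66  95 237 238 238] [258. 259. 258. 190. 190. 189. 189. 259. 260. 259.]
256 [235 236 236  87  65  64  66 238 237 238] [260. 260. 259. 186. 187. 186. 187. 259. 259. 259.]
258 [219 219 219  68  67  64  64 220 219 218] [345. 344. 345. 183. 184. 184. 183. 344. 344. 343.]
260 [220 219 220  65  65  65  66 218 218 219] [345. 345. 345. 181. 181. 180. 180. 344. 345. 345.]
262 [219 219 219  65  63  64  67 218 219 219] [  0. 346. 347. 179. 177. 178. 177. 345. 345. 345.]
264 [217 219 198  67  64  62  65 204 219 219] [345. 345. 345. 175. 173. 175. 174. 346. 345. 346.]
266 [218 219 175  65  62  62  63 191 220 222] [347. 346. 345. 172. 172. 172. 171. 346. 346. 347.]
268 [219 218 174  62  64  65  66 188 220 219] [346. 346. 182. 170. 168. 169. 169. 347. 346. 346.]
270 [217 219 156  70  72  68  70 179 219 219] [347. 347. 179. 168. 166. 167. 165. 348. 347. 347.]
272 [172 107  79  78  81  79  77  76  97 204] [348. 148. 147. 148. 146. 146. 147. 149. 150. 349.]
```

```bash
python3 - <<'E'
from h import *
c=r.camera_params("wrist");T=c["tool_from_camera"];print(c)
def pt(u,v,z): return (T[:3,:3]@(np.array([(u-c["cx"])/c["fx"],(v-c["cy"])/c["fy"],1])*z)+T[:3,3]).round(2)
print("lock",pt(327,148.5,233),"slot pix", pt(327,149,233))
print("blade tip",pt(325.0,253.3,191),"l/r",pt(321.2,254,190),pt(329.2,254,190))
for v,z in((256,186.5),(260,180.5),(266,172),(270,166.5)):print(pt(325.2,v,z))
E
```

```text
{'fx': 362.14710970198496, 'fy': 362.14710970198496, 'cx': 324.9051614326852, 'cy': 236.41819238440897, 'tool_from_camera': array([[-6.21972279e-04, -9.65756663e-01, -2.59448803e-01,
         6.39491146e+01],
       [ 9.99999652e-01, -4.56464162e-04, -6.98167635e-04,
        -1.36182084e+00],
       [ 5.55830965e-04, -2.59449147e-01,  9.65756611e-01,
        -1.78174269e+02],
       [ 0.00000000e+00,  0.00000000e+00,  0.00000000e+00,
         1.00000000e+00]])}
lock [58.12 -0.15 61.52] slot pix [57.81 -0.15 61.44]
blade tip [ 5.8  -1.45  3.98] l/r [ 5.75 -3.44  2.93] [5.74 0.75 2.93]
[ 5.82 -1.34 -0.68]
[ 5.77 -1.35 -6.9 ]
[  5.76  -1.35 -15.71]
[  5.84  -1.35 -21.38]
```

jog_arm([
  [[20,0.4,0],[0,0,0]],
  [[45,1,0],[0,0,0]],
  [[59.3,1.2,0],[0,0,0]],
  [[59.3,1.2,15],[0,0,0]],
  [[59.3,1.2,35],[0,0,0]],
  [[59.3,1.2,48],[0,0,0]],
  [[59.3,1.2,52],[0,0,0]],
  [[59.3,1.2,52],[0,0,0]],
  [[59.3,1.2,52],[0,0,0]],
  [[59.3,1.2,52],[0,0,0]],
])

```text
time: 9.15
tool_pos: [555.6, -42.9, 98.6]
tcp_rot: [179.9, -0.0, 65.4]
ft_force: [-0.5, -0.1, 0.1]
finger_gap: 7.9
grip_force: 78.6
```

jog_arm([
  [[0,0,2],[0,0,0]],
  [[0,0,4],[0,0,0]],
  [[0,0,6],[0,0,0]],
  [[0,0,8],[0,0,0]],
  [[0,0,9],[0,0,0]],
  [[0,0,9],[0,0,0]],
])

```text
time: 9.75
tool_pos: [554.7, -42.6, 88.2]
tcp_rot: [-180.0, 0.0, 65.4]
ft_force: [-0.7, 0.5, -0.5]
finger_gap: 7.6
grip_force: 78.6
```

jog_arm([
  [[0,0,1],[0,0,0]],
  [[0,0,2],[0,0,0]],
  [[0,0,3],[0,0,0]],
  [[0,0,4],[0,0,0]],
  [[0,0,5],[0,0,0]],
  [[0,0,6],[0,0,0]],
  [[0,0,6],[0,0,0]],
])

```text
time: 10.45
tool_pos: [554.7, -42.5, 82.3]
tcp_rot: [-180.0, 0.0, 65.4]
ft_force: [0.2, 0.3, -0.1]
finger_gap: 7.7
grip_force: 78.6
```

The blade entered the slot freely. On to the disc.

jog_arm([
  [[0,0,1],[0,0,0]],
  [[0,0,2],[0,0,0]],
  [[0,0,3],[0,0,0]],
  [[0,0,4],[0,0,0]],
  [[0,0,5],[0,0,0]],
  [[0,0,5],[0,0,0]],
])

```text
time: 11.05
tool_pos: [555.0, -42.6, 77.8]
tcp_rot: [180.0, -0.0, 65.4]
ft_force: [-0.7, 1.1, 2.1]
finger_gap: 8.2
grip_force: 79.3
```

jog_arm([
  [[0,0,1],[0,0,0.03]],
  [[0,0,1.5],[0,0,0.08]],
  [[0,0,1.5],[0,0,0.13]],
  [[0,0,1.5],[0,0,0.18]],
  [[0,0,1.5],[0,0,0.23]],
  [[0,0,1.5],[0,0,0.27]],
  [[0,0,1.5],[0,0,0.3]],
  [[0,0,1.5],[0,0,0.3]],
  [[0,0,1.5],[0,0,0.3]],
])

```text
time: 11.95
tool_pos: [555.2, -42.5, 76.4]
tcp_rot: [180.0, -0.0, 48.2]
ft_force: [-0.8, 0.8, 4.2]
finger_gap: 7.7
grip_force: 79.2
```

jog_arm([
  [[0,0,1],[0,0,0.03]],
  [[0,0,1],[0,0,0.06]],
  [[0,0,1],[0,0,0.1]],
  [[0,0,1],[0,0,0.14]],
  [[0,0,1],[0,0,0.15]],
  [[0,0,1],[0,0,0.15]],
])

```text
time: 12.55
tool_pos: [555.0, -42.6, 75.0]
tcp_rot: [180.0, -0.0, 39.6]
ft_force: [0.8, 0.6, 2.9]
finger_gap: 7.7
grip_force: 79.1
```

jog_arm([
  [[0,0,1],[0,0,0]],
  [[0,0,2],[0,0,0]],
  [[0,0,3],[0,0,0]],
  [[0,0,3],[0,0,0]],
])

```text
time: 12.95
tool_pos: [554.8, -42.7, 71.7]
tcp_rot: [180.0, 0.0, 39.6]
ft_force: [1.3, -0.2, 1.1]
finger_gap: 8.1
grip_force: 78.8
```

No resistance now, so the key is dropping through. Down towards home.

jog_arm([
  [[0,0,2],[0,0,0]],
  [[0,0,5],[0,0,0]],
  [[0,0,8],[0,0,0]],
  [[0,0,11],[0,0,0]],
  [[0,0,13],[0,0,0]],
  [[0,0,13],[0,0,0]],
  [[0,0,13],[0,0,0]],
])

```text
time: 13.65
tool_pos: [554.7, -42.6, 58.5]
tcp_rot: [-180.0, 0.0, 39.6]
ft_force: [3.1, -1.1, -2.9]
finger_gap: 7.9
grip_force: 78.1
```

jog_arm([
  [[0,0,0.6],[0,0,0]],
  [[0,0,1.2],[0,0,0]],
  [[0,0,1.8],[0,0,0]],
  [[0,0,2.4],[0,0,0]],
  [[0,0,2.4],[0,0,0]],
  [[0,0,2.4],[0,0,0]],
])

```text
time: 14.25
tool_pos: [555.0, -42.5, 56.9]
tcp_rot: [180.0, -0.0, 39.6]
ft_force: [-0.6, -0.3, 4.6]
finger_gap: 7.9
grip_force: 79.4
```

```bash
python3 - <<'E'
from h import *
s=r.sense();print(s["ft_force"].round(1),s["wrist_torque"].round(2),s["joint_pos"].round(1))
p,d=r.snapshot("wrist");q,e=r.snapshot("side")
cv2.imwrite("pics/w5.png",np.hstack([cv2.resize(p[200:400,220:420],(400,400)),cv2.resize(q[210:350,225:365],(400,400))]))
E
```

```text
[-0.6 -0.3  4.6] [-0.05  0.12  0.05] [ -9.7   7.2 100.6   0.   72.2  40.7]
```

View pics/w5.png

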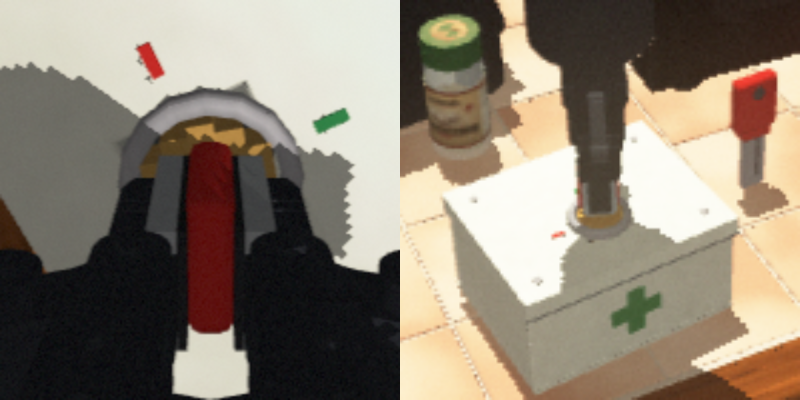

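The left half shows the red bow down on the lock between the pads, and the side view shows the same at about (598,205). TCP z is 56.9 against 56.8 expected for home. Press slightly and turn.

jog_arm([
  [[0,0,0.5],[0,0,0]],
  [[0,0,1],[0,0,0.05]],
  [[0,0,1],[0,0,0.12]],
  [[0,0,1],[0,0,0.2]],
  [[0,0,1],[0,0,0.28]],
  [[0,0,1],[0,0,0.36]],
  [[0,0,1],[0,0,0.44]],
  [[0,0,1],[0,0,0.5]],
  [[0,0,1],[0,0,0.5]],
])

```text
time: 15.25
tool_pos: [555.1, -42.5, 56.7]
tcp_rot: [180.0, -0.0, 10.9]
ft_force: [-4.9, 0.7, 12.4]
finger_gap: 8.0
grip_force: 80.7
```

```bash
python3 - <<'E'
from h import *
s=r.sense();print(s["tool_pos"],s["tcp_rot"],s["ft_force"].round(1),s["wrist_torque"].round(2),s["finger_gap"])
E
```

```text
[555.07894325 -42.50978135  56.73419784] [ 1.79995197e+02 -2.49505980e-02  1.08531946e+01] [-4.9  0.7 12.4] [0.09 0.79 0.12] 7.989154445768327
```

jog_arm([
  [[0,0,0],[0,0,0.06]],
  [[0,0,0],[0,0,0.14]],
  [[0,0,0],[0,0,0.22]],
  [[0,0,0],[0,0,0.3]],
  [[0,0,0],[0,0,0.38]],
  [[0,0,0],[0,0,0.46]],
  [[0,0,0],[0,0,0.54]],
  [[0,0,0],[0,0,0.6]],
  [[0,0,0],[0,0,0.65]],
  [[0,0,0],[0,0,0.65]],
], force=110)

```text
time: 16.25
tool_pos: [555.2, -42.5, 56.8]
tcp_rot: [-180.0, -0.0, -26.4]
ft_force: [-4.4, 0.8, 12.9]
finger_gap: 7.2
grip_force: 107.5
```

```bash
python3 - <<'E'
from h import *
s=r.sense();print(s["tool_pos"],s["tcp_rot"],s["ft_force"].round(1),s["wrist_torque"].round(2),s["finger_gap"],s["joint_pos"].round(1))
E
```

```text
[555.17267627 -42.47187917  56.79711627] [-1.79982570e+02 -3.13032384e-02 -2.63613562e+01] [-4.4  0.8 12.9] [0.1  0.74 0.19] 7.201193161007219 [ -9.7   7.2 100.6   0.   72.2 106.7]
```

jog_arm([
  [[0,0,0],[0,0,0.05]],
  [[0,0,0],[0,0,0.1]],
  [[0,0,0],[0,0,0.12]],
  [[0,0,0],[0,0,0.12]],
  [[0,0,0],[0,0,0.12]],
])

```text
time: 16.75
tool_pos: [555.2, -42.5, 56.8]
tcp_rot: [-180.0, -0.0, -33.1]
ft_force: [-5.1, 0.9, 12.1]
finger_gap: 7.0
grip_force: 107.6
```

```bash
python3 - <<'E'
from h import *
s=r.sense();print(s["tool_pos"],s["tcp_rot"],s["ft_force"].round(1),s["wrist_torque"].round(2),s["finger_gap"])
p,d=r.snapshot("wrist");q,e=r.snapshot("top")
H,S,V=hsv(p);m=((H<6)|(H>174))&(S>150)&(V>60)
for b in blobs(m,200): print(b.min(0),b.max(0),np.round(cv2.minAreaRect(b.astype(np.float32))[2],1))
cv2.imwrite("pics/w6.png",cv2.resize(p[170:400,200:440],(600,575)))
E
```

```text
[555.1988099  -42.46056496  56.8011949 ] [-1.79976137e+02 -3.06151298e-02 -3.31365410e+01] [-5.1  0.9 12.1] [0.13 0.77 0.21] 6.987034754726249
[313 271] [337 366] 90.0
[606  92] [639 103] 81.3
```

View pics/w6.png

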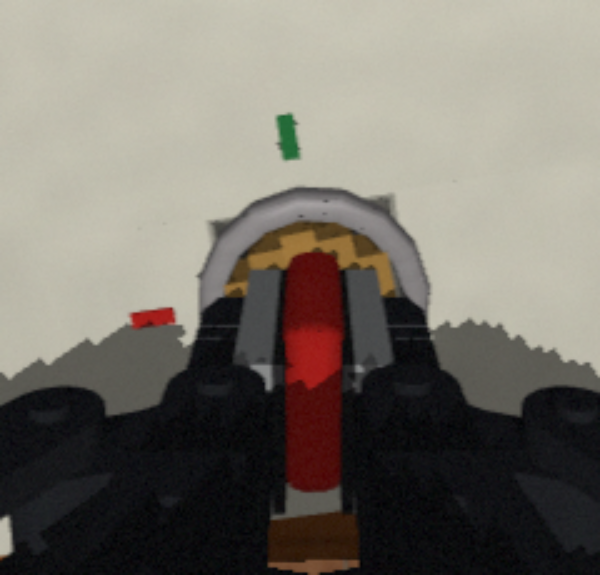

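The picture shows the bow past the green mark by the blade's play: the key is at 1.72 rad, so the plug is at about 1.58. It is fully home and upright. A small nudge for margin, then hand in.

jog_arm([
  [[0,0,0],[0,0,0.02]],
  [[0,0,0],[0,0,0.02]],
  [[0,0,0],[0,0,0.02]],
])

```text
time: 17.15
tool_pos: [555.2, -42.5, 56.8]
tcp_rot: [-180.0, -0.0, -34.3]
ft_force: [-4.2, 0.6, 11.4]
finger_gap: 7.2
grip_force: 107.5
```

```bash
python3 - <<'E'
from h import *
s=r.sense();print(s["tool_pos"],s["tcp_rot"],s["ft_force"].round(1),s["wrist_torque"].round(2),s["qd"].round(2))
print(r.hand_in())
E
```

```text
[555.20759925 -42.47291647  56.81527357] [-1.79976355e+02 -3.41265800e-02 -3.42773247e+01] [-4.2  0.6 11.4] [0.14 0.71 0.21] [ 0.04  0.07  0.12 -0.01  0.02 -0.02]
the job is handed in; nothing more can be done
None
```

I handed the job in at about 17 s: the red key is fully home and upright in the lock, turned about 1.74 rad clockwise (plug about 1.6 by the stated play, just past the green mark), and still gripped and held against the spring.

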